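# Set the vial crimper and strike its plunger home

### The arm

A 6-joint arm with a two-finger parallel gripper is mounted at the origin on the work surface. World frame = base frame: x ahead of the robot, y to its left, z up, the work surface at z = 0. Lengths are in m, angles in rad, forces in N, time in s.
With the tool pointing down it reaches from about 0.375 to 0.825 m from the base axis. Payload 5.5 kg.
Tool frame: the origin (TCP) lies midway between the tips of the shut fingers; the grasp point (between the pads) lies 19 mm behind it; z points along the fingers, y is the direction in which the jaws open and shut (so a half turn about z gives the same grasp; the last joint's range is limited). The gripper opens to 85 mm and grips with 20 to 120 N. Pads are 22 mm wide; open, the fingers measure 114 mm over their backs; the gripper's body (76 mm by 85 mm) begins 54 mm behind the grasp point. The pads swing forward as they close: fully open they stand 13 mm farther back than shut.
Start: joints at [-1.229, 0.314, -0.047, 1.21, 0, 1.571], TCP at [0.201, -0.565, 0.231] pointing down, gripper open.
Joint ranges: [-2.67, 2.67], [-0.69, 1.73], [-1.03, 1.25], [-2.08, 2.16], [-1.42, 1.45], [-3.14, 3.14]. Speed limits (rad/s): [2.39, 2.39, 3.01, 3.14, 3.14, 3.14].

### API

Orientations are given as a unit quaternion [w, x, y, z].
In Python, from workcell import manip, effector, solve_ik, eyes, ticket, telemetry gives the robot as it stands. The module is installed in compiled form; this text tells all that it offers. Calls block until the motion is done:
- manip.move_to(position, orientation): joint-space move of the TCP to a pose.
- manip.move_l(position, attitude=None, rate=0.15, stop_force=None): straight line of the TCP; attitude=None keeps the orientation; rate is the mean speed in m/s. With stop_force (N) it stops when the force on the tool has changed by that much, and returns True; else False.
- manip.move_j(angles): joint-space move.
- effector.set_gripper(opening, effort=None): finger opening in m; effort is the grip in N (None keeps the last); returns when the fingers have stopped.
- manip.dwell(seconds).
- solve_ik(position, orientation): joint angles nearest the present ones, or None.
- eyes.get_image(name): name is "scene" or "side" or "wrist"; returns a dict with "color" (480x640x3 uint8, blue, green, red), "vertical_fov" (degrees; the focal length in pixels is half the picture's height over the tangent of half this angle, whatever the lens; pixels are square), "cx", "cy" (the principal point, pixels), "xyz" and "orientation" of the camera in the world. Camera axes: x right, y down, z forward; pixel columns grow to the right and rows downward; lengths in m; the calibration is good to about 2 mm. A picture is of the moment at which its call begins. There is no depth.
A pose or a line that the arm cannot do raises manip.PlanningError and nothing moves.
- ticket.close_job(): hands the job in, once; it reports no verdict.
Readings, each from a call of its own:
- telemetry.read_t(): time.
- telemetry.read_q(): joint angles.
- telemetry.read_dq(): joint speeds.
- telemetry.read_joint_torque(): joint torques, N m.
- telemetry.read_tool_pos(): TCP position.
- telemetry.read_tool_rot(): TCP orientation.
- telemetry.read_ft_force(): force on the tool from outside, world axes, zero at the start.
- telemetry.read_torque(): the same for the moment, N m.
- telemetry.read_gripper_width(): finger opening in m.
Only numpy, scipy, OpenCV 4.12 (cv2) and the standard library are available. Lean on these libraries where they do the work, as an engineer would, in place of code of your own. Each camera call takes 0.05 s, during which the arm holds its last target.

### The job

Crimp the vial that is already in the crimper: first turn the black depth dial until its white pointer is at the green setting mark. Then pick up the orange mallet by its wooden handle and, with the mallet's face square on the leaning red plunger head, drive the plunger fully home, firmly but without smashing the vial; never use the hand on the plunger. Finally stand the mallet upright on its round black pad again and let go, with the dial still at the mark and the other things on the bench left where they are.

Things in the scene. Friction and masses are not known exactly. Their poses are not given: they have to be found in the camera images.
- crimper: Vial crimper fixed to the bench: grey base plate 160 (x) x 260 (y) x 20 mm; origin under its centre, x away from the operator. 70 mm to -y a blue C-frame about 145 mm high, leaning 0.35 rad to -x, holds an amber vial under the plunger in a steel sleeve (40 mm across, top 36 mm below the plunger's struck face when up). 70 mm to +y is the dial.
- striker: Plunger, with its red head, a disc 32 mm across and 14 mm thick. Origin at the centre of the head's struck face; z points out of it along the plunger's axis (0.35 rad from vertical). Face centre is 172.8 mm above the bench when up, 161.5 mm when fully home (12 mm along the axis, hard stop). A 250 N/m spring and a 9 N friction catch resist; the catch holds it where left. Starts 0 to 2.5 mm down.
- dial (a joint): Angle of the depth dial, rad: grows clockwise seen from above, range 0 to 4.0; at 0 the pointer points to the crimper's -x. It is stiff enough to stay where it is left.
- dial_grip (a point): Point on the dial's vertical axis at the height to grip (55 mm above the bench). The dial is a black disc 52 mm in diameter with its top 34 mm above the bench, carrying a black grip bar 46 mm long, 13 mm wide, from 34 to 66 mm above the bench; the bar lies along this point's x axis, and the pointer is on the -x side.
- pointer (a point): Tip of the dial's white pointer, 35 mm from the dial's axis; turns with the dial.
- mark (a point): Where the pointer's tip must come: at the green flag on the dark ring (100 mm across) round the dial, 35 mm from the dial's axis. It does not move during the work; it lies 0.9 to 2.3 rad clockwise of where the pointer starts.
- mallet: Loose mallet of about 0.28 kg standing on its lower face on the pad. Origin at the centre of that face; z runs up through the orange head with white rims, a cylinder 44 mm in diameter and 70 mm long. The wooden handle is 18 mm wide (y) and 20 mm high, centred 35 mm above the face, and runs along -x from 18 to 130 mm from the head's axis.
- mallet_head: The orange head alone; same origin and axes as the mallet.
- mallet_grip (a point): Point in the middle of the handle's section, 42 mm from the head's axis, for gripping close to the head; axes as the mallet's.
- pad: Round black rubber pad, 90 mm in diameter and 4 mm thick, fixed to the bench; origin under its centre. The mallet starts at its centre.
- tray: Blue tray of vials, 100 x 130 mm, 43 mm high, loose bystander; origin under its centre.
- bottle_a: Amber bottle with white cap, 84 mm across, 190 mm high, bystander.
- bottle_b: Amber bottle with blue cap, 76 mm across, 170 mm high, bystander.
- beaker: Glass beaker, 68 mm across, 80 mm high, bystander.
- jar: Small white jar with blue cap, 44 mm across, 50 mm high, bystander.
- case: Black pipette case, 40 x 190 x 24 mm, lying on the bench, bystander.

How it is judged:
By the outcome, as a careful person would: the job done as asked, in the order asked, and still so for the second after the job is handed in, with the robot touching nothing.
It also fails if it takes over 67 s, if anything falls off the work surface, if the arm or the gripper's body presses on something with over 40 N, if the wrist force passes 120 N, or if a joint passes its speed limit or range.

## Working session

There is one attempt and no reset: what is moved stays moved. The work goes in short steps, each a Python script; the robot and the scene stay as the last script left them, time stands still between calls to the robot, and variables do not carry over. Pictures are saved under pics/ and viewed, and the job is handed in when it is done.

```bash
ls; mkdir -p pics
cat > h.py <<'E'
import numpy as np, cv2, json
from scipy.spatial.transform import Rotation as R
from workcell import manip, effector, solve_ik, eyes, ticket, telemetry
def q2R(q): return R.from_quat([q[1],q[2],q[3],q[0]])
def R2q(r):
    x,y,z,w=r.as_quat(); return [w,x,y,z]
def snap(name,tag):
    im=eyes.get_image(name); c=np.asarray(im['color']); cv2.imwrite(f'pics/{tag}.png',c)
    d={k:(np.asarray(im[k]).tolist()) for k in im if k!='color'}; json.dump(d,open(f'pics/{tag}.json','w')); return c,d
def load(tag): return cv2.imread(f'pics/{tag}.png'),json.load(open(f'pics/{tag}.json'))
def f(d): return 240/np.tan(np.radians(d['vertical_fov'])/2)
def ray(d,u,v):
    r=np.array([(u-d['cx'])/f(d),(v-d['cy'])/f(d),1]); return q2R(d['orientation']).apply(r)
def atz(d,u,v,z):
    r=ray(d,u,v); o=np.array(d['xyz']); return o+r*(z-o[2])/r[2]
def proj(d,p):
    c=q2R(d['orientation']).inv().apply(np.asarray(p)-d['xyz']); c=np.atleast_2d(c)
    return np.c_[c[:,0]/c[:,2]*f(d)+d['cx'],c[:,1]/c[:,2]*f(d)+d['cy']]
def crop(tag,x0,y0,x1,y1,k,out):
    c=cv2.imread(f'pics/{tag}.png')[y0:y1,x0:x1]; cv2.imwrite(f'pics/{out}.png',cv2.resize(c,None,fx=k,fy=k,interpolation=cv2.INTER_CUBIC))
def tri(obs):
    A=np.zeros((3,3));b=np.zeros(3)
    for d,u,v in obs:
        r=ray(d,u,v);r/=np.linalg.norm(r);P=np.eye(3)-np.outer(r,r);A+=P;b+=P@np.array(d['xyz'])
    return np.linalg.solve(A,b)
E
python3 - <<'E'
from h import *
for n in ['scene','side','wrist']:
    c,d=snap(n,n+'0'); print(n,d)
print(telemetry.read_t(),telemetry.read_tool_rot(),telemetry.read_tool_pos())
E
```

```text
pics
scene {'vertical_fov': 42.14269334789955, 'cx': 329.0841358241872, 'cy': 249.77794366589984, 'xyz': [1.4344749938369186, 0.562655617768142, 1.0712821335027773], 'orientation': [-0.19433507442867806, 0.42901180695793323, 0.8120593613755749, -0.3445901071414889]}
side {'vertical_fov': 47.03479870306473, 'cx': 312.0170129346458, 'cy': 235.16052046681017, 'xyz': [-0.36089265462979164, 0.8266058714317825, 0.8462648984013909], 'orientation': [0.2008849860920114, -0.3598393205696078, 0.7877451315463865, -0.45784112250843273]}
wrist {'vertical_fov': 63.82730143917164, 'cx': 318.86331384844385, 'cy': 236.78950879140868, 'xyz': [0.2612876799648461, -0.5431459881241869, 0.3729699295669484], 'orientation': [0.10555069397722376, 0.8102079778614795, -0.571577218813434, -0.07564103743364976]}
0.15 [-6.53594601e-04  9.85431942e-01  1.70068962e-01 -9.43727062e-05] [ 0.20098243 -0.56486782  0.23064086]
```

View pics/scene0.png

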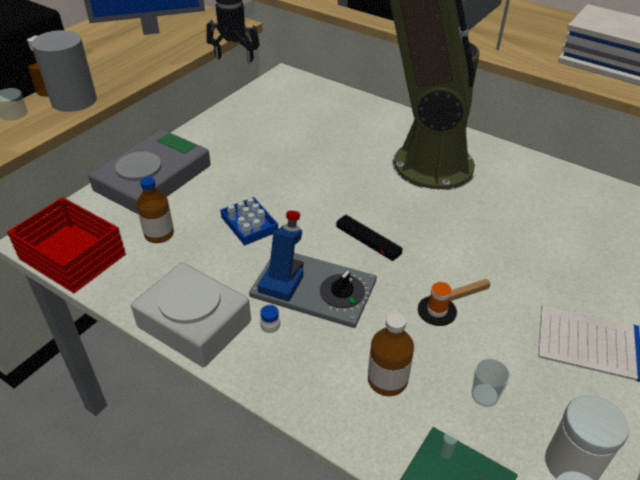

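View pics/side0.png

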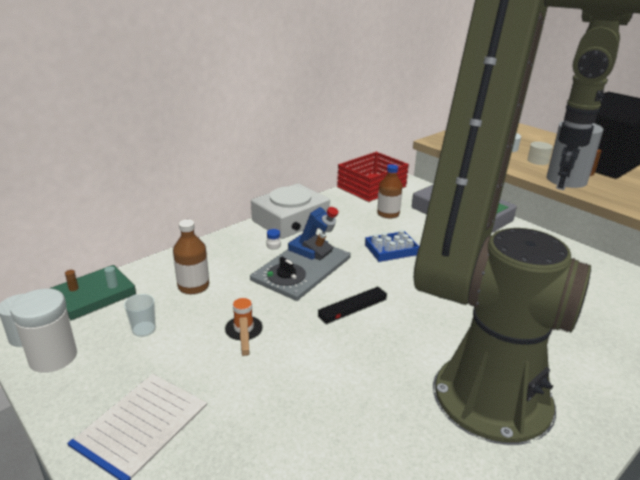

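View pics/wrist0.png

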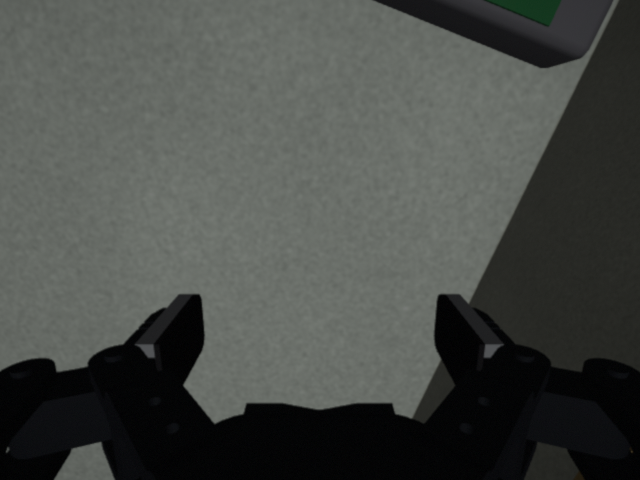

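The scene view shows the crimper plate around (315,287), dial at about (343,290), red head at (293,216), and the mallet at (439,300) with its handle to (487,285). Next I'll enlarge these.

Run:
```python
from h import *
crop('scene0',240,200,400,320,5,'s_a'); crop('scene0',400,260,500,335,8,'s_b')
crop('side0',240,195,360,300,6,'d_a'); crop('side0',215,285,285,365,7,'d_b')
```

```text
(no output)
```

View pics/s_a.png

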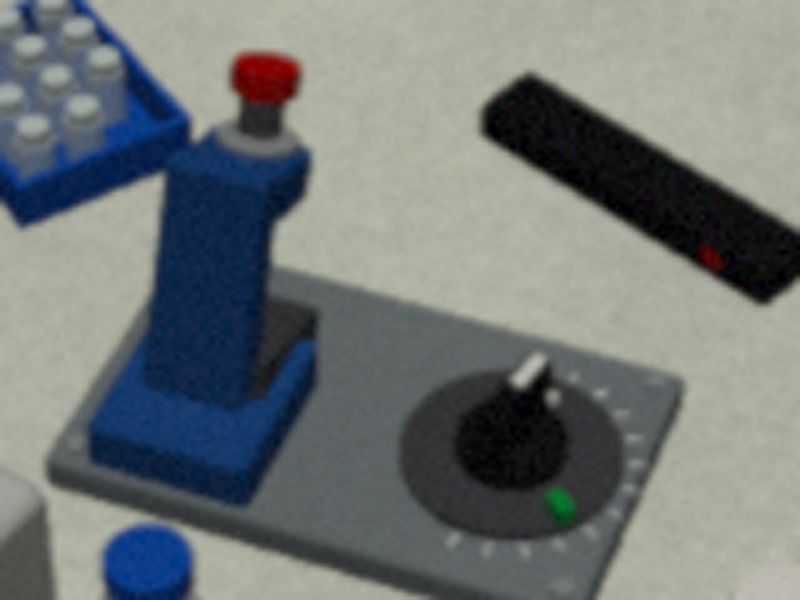

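View pics/s_b.png

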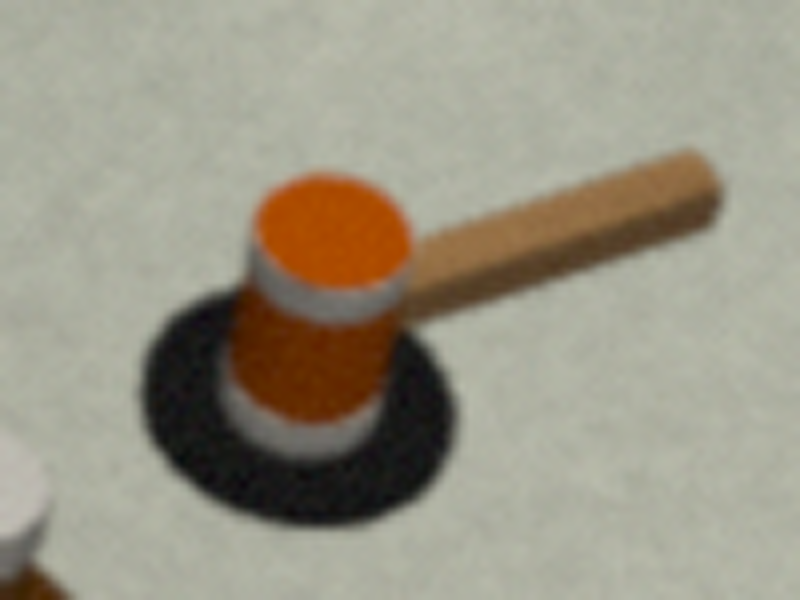

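View pics/d_a.png

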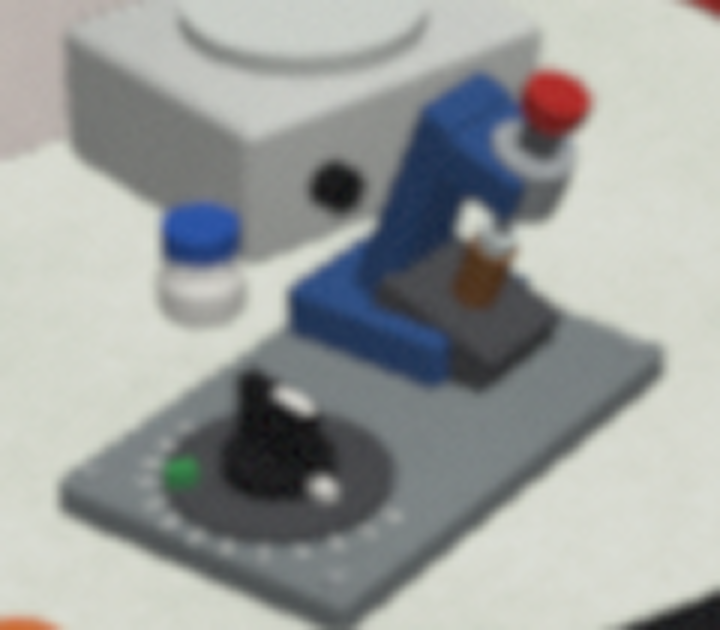

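View pics/d_b.png

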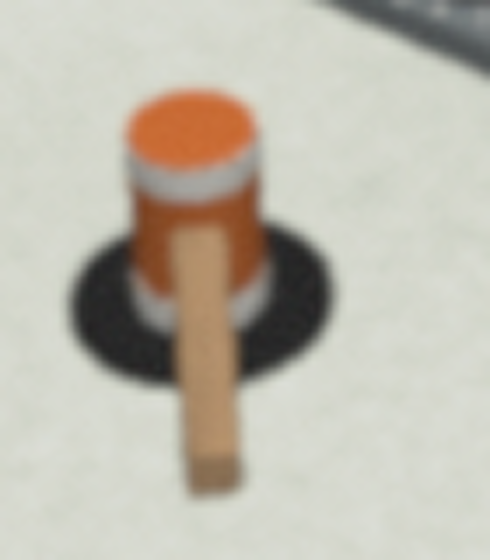

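Run:
```python
from h import *
_,s=load('scene0');_,e=load('side0')
S=lambda u,v,k,x,y:(u/k+x-0.5+.5/k,v/k+y-.5+.5/k)
a=lambda u,v:S(u,v,5,240,200); b=lambda u,v:S(u,v,8,400,260); c=lambda u,v:S(u,v,6,240,195); g=lambda u,v:S(u,v,7,215,285)
pr=lambda n,d,p,z:print(n,atz(d,*p,z).round(4))
pr('mal top s',s,b(333,231),.074);pr('mal top d',e,g(192,128),.074)
pr('pad s',s,b(300,408),.004);pr('pad d',e,g(202,302),.004)
pr('handle end top s',s,b(693,152),.049);pr('handle end d',e,g(212,455),.049)
pr('dialring s',s,a(513,455),.021);pr('ring d',e,c(280,470),.021)
pr('plate R s',s,a(683,382),.02);pr('plate L s',s,a(48,462),.02);
pr('plate far? s',s,a(600,600),.02)
for p in [(62,487),(345,608),(662,352)]: pr('plate d',e,c(*p),.02)
pr('green s',s,a(560,505),.03);pr('green d',e,c(182,472),.03)
pr('white tip s',s,a(552,398),.03);pr('tip d',e,c(322,488),.03)
print('red', tri([(s,*a(266,68)),(e,*c(557,98))]))
```

```text
mal top s [0.5084 0.2629 0.074 ]
mal top d [0.5064 0.2653 0.074 ]
pad s [0.5109 0.265  0.004 ]
pad d [0.5033 0.2676 0.004 ]
handle end top s [0.3978 0.3267 0.049 ]
handle end d [0.3962 0.3368 0.049 ]
dialring s [0.596  0.0626 0.021 ]
ring d [0.598  0.0607 0.021 ]
plate R s [0.51   0.1024 0.02  ]
plate L s [ 0.7204 -0.11    0.02  ]
plate far? s [0.6462 0.1407 0.02  ]
plate d [0.6509 0.1417 0.02  ]
plate d [0.5013 0.1041 0.02  ]
plate d [ 0.5601 -0.141   0.02  ]
green s [0.6167 0.1008 0.03  ]
green d [0.6142 0.103  0.03  ]
white tip s [0.5626 0.0621 0.03  ]
tip d [0.5648 0.0639 0.03  ]
red [ 0.57908628 -0.08570997  0.16760261]
```

```bash
cat >> h.py <<'E'
def down(yaw):  # tool z down, tool x at world angle yaw
    return R.from_euler('z',yaw)*R.from_euler('x',np.pi)
E
python3 - <<'E'
from h import *
_,w=load('wrist0')
T=q2R(telemetry.read_tool_rot());p=np.array(telemetry.read_tool_pos())
print(T.as_matrix().round(3)); print('cam in tool',T.inv().apply(np.array(w['xyz'])-p), 'cam axes in tool\n',(T.inv()*q2R(w['orientation'])).as_matrix().round(3))
for yaw in np.radians([0,20,90,177-360,-90,13-180, 177,-20,160]):
    print(np.degrees(yaw), [None if (x:=solve_ik(pp,R2q(down(yaw)))) is None else np.round(x,2) for pp in ([.50,.06,.32],[.597,.0615,.05])])
E
```

```text
[[ 0.942  0.335 -0.   ]
 [ 0.335 -0.942  0.001]
 [ 0.    -0.001 -1.   ]]
cam in tool [ 0.06410273 -0.00043991 -0.14232628] cam axes in tool
 [[-0.    -0.966 -0.258]
 [ 1.     0.    -0.001]
 [ 0.001 -0.258  0.966]]
0.0 [array([ 0.12,  0.11, -0.1 ,  1.36,  0.  , -3.02]), array([ 0.1 ,  0.44, -0.3 ,  0.83,  0.  , -3.04])]
20.0 [array([ 0.12,  0.11, -0.1 ,  1.36,  0.  ,  2.91]), array([ 0.1 ,  0.44, -0.3 ,  0.83,  0.  ,  2.9 ])]
90.0 [array([ 0.12,  0.11, -0.1 ,  1.36,  0.  ,  1.69]), array([ 0.1 ,  0.44, -0.3 ,  0.83,  0.  ,  1.67])]
-183.0 [array([ 0.12,  0.11, -0.1 ,  1.36,  0.  ,  0.17]), array([ 0.1 ,  0.44, -0.3 ,  0.83,  0.  ,  0.16])]
-90.0 [array([ 0.12,  0.11, -0.1 ,  1.36,  0.  , -1.45]), array([ 0.1 ,  0.44, -0.3 ,  0.83,  0.  , -1.47])]
-167.0 [array([ 0.12,  0.11, -0.1 ,  1.36,  0.  , -0.11]), array([ 0.1 ,  0.44, -0.3 ,  0.83,  0.  , -0.12])]
177.0 [array([ 0.12,  0.11, -0.1 ,  1.36,  0.  ,  0.17]), array([ 0.1 ,  0.44, -0.3 ,  0.83,  0.  ,  0.16])]
-20.0 [array([ 0.12,  0.11, -0.1 ,  1.36,  0.  , -2.67]), array([ 0.1 ,  0.44, -0.3 ,  0.83,  0.  , -2.69])]
160.0 [array([ 0.12,  0.11, -0.1 ,  1.36,  0.  ,  0.47]), array([ 0.1 ,  0.44, -0.3 ,  0.83,  0.  ,  0.45])]
```

Run:
```python
from h import *
manip.move_to([.597,.03,.26],R2q(down(np.radians(177))))
c,d=snap('wrist','w1'); print(d['xyz'],telemetry.read_t())
```

```text
[0.5308767586398949, 0.03271772635685556, 0.40241569602974364] 2.7333
```

View pics/w1.png

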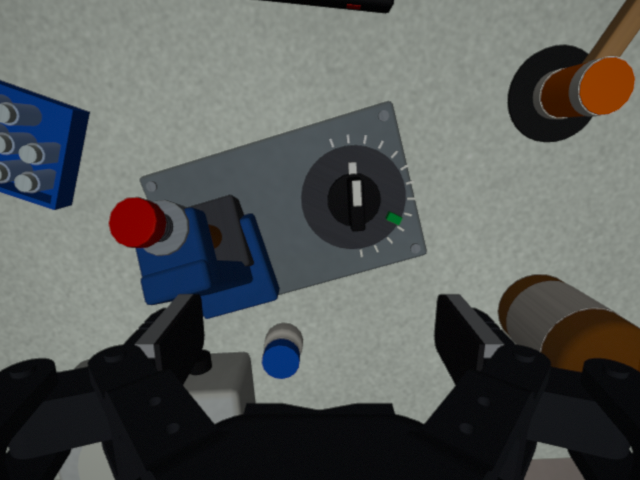

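This view shows everything: dial ring at (354,197), green flag (394,218), pointer tip (352,166), red head (138,222), and mallet top (606,86). I'll enlarge these.

Run:
```python
from h import *
crop('w1',290,130,440,260,5,'w1a'); crop('w1',500,0,640,150,5,'w1b'); crop('w1',100,170,290,320,4,'w1c')
```

```text
(no output)
```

View pics/w1a.png

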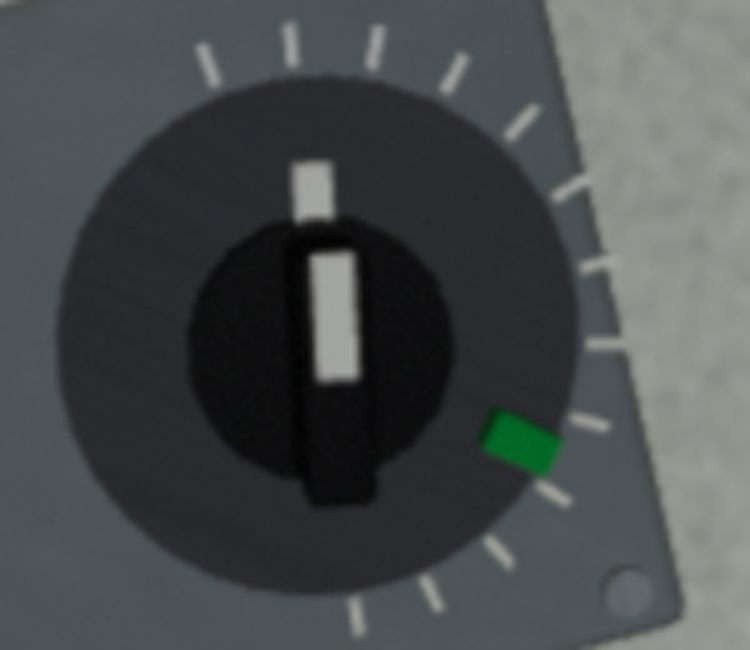

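View pics/w1b.png

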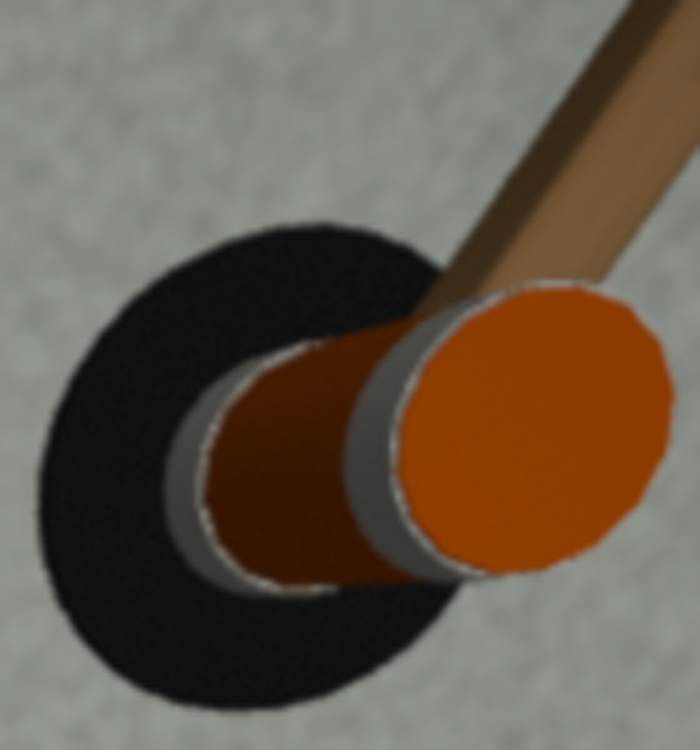

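View pics/w1c.png

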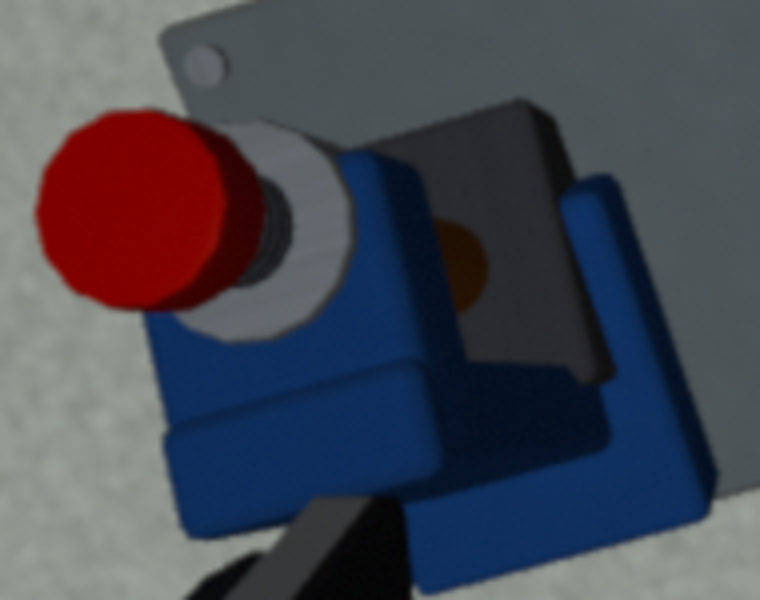

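Run:
```python
from h import *
_,w=load('w1')
A=lambda u,v:(u/5+290-.4,v/5+130-.4); B=lambda u,v:(u/5+500-.4,v/5-.4); C=lambda u,v:(u/4+100-.375,v/4+170-.375)
def ang(p): return np.degrees(np.arctan2(p[1],p[0]))
P=lambda p,z:atz(w,*p,z)
c=P(A(317.5,335),.021);print('ring c',c)
disc=P(A(321,347),.034);print('disc c',disc)
s1=P(A(333,252),.066);s2=P(A(338,381),.066);print('stripe',s1,s2,ang(s1-s2),'len',np.linalg.norm(s1-s2))
b1=P(A(329,236),.066);b2=P(A(341,505),.066);print('bar',(b1+b2)/2,ang(b1-b2),np.linalg.norm(b1-b2))
for z in (.022,.028,.034):
    t=P(A(312,162),z);print('tip',z,t,ang(t-c),np.linalg.norm((t-c)[:2]))
for z in (.021,.025,.03):
    t=P(A(521,442),z);print('flag',z,t,ang(t-c),np.linalg.norm((t-c)[:2]))
k=[P(x,.02) for x in [(390,102),(426,252),(142,178)]]
print(k, 'yaw',ang(k[1]-k[0]),ang(k[0]-k[2])-90,'len',np.linalg.norm(k[1]-k[0]),np.linalg.norm(k[0]-k[2]))
print('mallet top',P(B(534,430),.074),'pad',P(B(257,468),.004))
print('red',P(C(131,209),.1728),P(C(131,209),.170))
```

```text
ring c [0.59316987 0.06365577 0.021     ]
disc c [0.59341329 0.06320342 0.034     ]
stripe [0.57143464 0.06314563 0.066     ] [0.59421015 0.06337454 0.066     ] -179.42417178589685 len 0.022776662161226056
bar [0.59274184 0.06290493 0.066     ] -179.1142292995868 0.04822387660983327
tip 0.022 [0.55910724 0.06355248 0.022     ] -179.82625848880193 0.034062787244224284
tip 0.028 [0.55866199 0.06306615 0.028     ] -179.02110426872667 0.03451292500409025
tip 0.034 [0.55821673 0.06257981 0.034     ] -178.23683248125062 0.03496970198277549
flag 0.021 [0.61717799 0.10408805 0.021     ] 59.29875474564397 0.04702296433717023
flag 0.025 [0.61627293 0.10333957 0.025     ] 59.79295459274316 0.04591901013937284
flag 0.03 [0.6151416  0.10240398 0.03      ] 60.44508739413593 0.04454413912612216
[array([0.50572512, 0.10111364, 0.02      ]), array([0.65532113, 0.13752992, 0.02      ]), array([ 0.5636377 , -0.14370933,  0.02      ])] yaw 13.681451881678456 13.308616876284106 len 0.15396463913089484 0.2515793239608843
mallet top [0.50615744 0.26410021 0.074     ] pad [0.50498165 0.26052081 0.004     ]
red [ 0.57665679 -0.08366607  0.1728    ] [ 0.57721504 -0.08508529  0.17      ]
```

Run:
```python
from h import *
y=np.radians(180.8); q=R2q(down(y))
effector.set_gripper(.045,40)
manip.move_to([.593,.0635,.12],q)
print(telemetry.read_t(),telemetry.read_q()[5])
c,d=snap('wrist','w2')
print(manip.move_l([.593,.0635,.039],rate=.08,stop_force=8),telemetry.read_tool_pos(),telemetry.read_ft_force())
snap('wrist','w3'); print(telemetry.read_t())
```

```text
3.8417 0.0927666574506633
False [0.59354878 0.06356737 0.0395731 ] [-0.26220465 -0.63905716  0.25745914]
5.1083
```

View pics/w3.png

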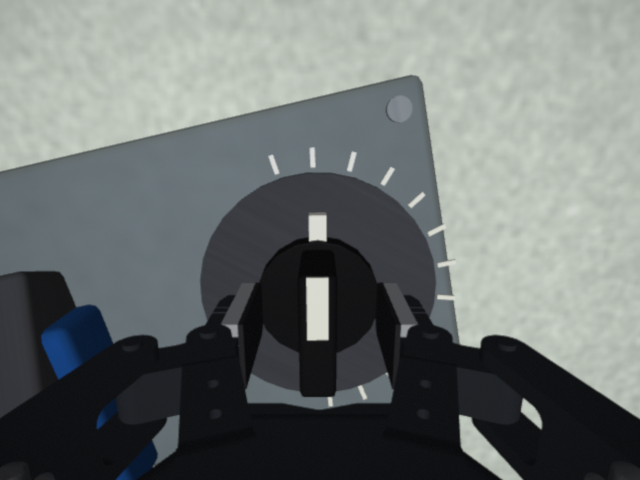

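The bar (u≈317) is centred between the pads (242 and 395), so I'll close and turn.

Run:
```python
from h import *
effector.set_gripper(.0,40); print('w',telemetry.read_gripper_width(),telemetry.read_ft_force())
q=np.array(telemetry.read_q()); q0=q[5]
for a in (60,116):
    q[5]=q0+np.radians(a); manip.move_j(q.tolist()); print(a,telemetry.read_t(),telemetry.read_ft_force(),telemetry.read_torque())
snap('wrist','w4'); snap('scene','s4')
crop('s4',240,200,400,320,5,'s4a')
```

```text
w 0.012353174034613099 [-1.23199699 -2.77753357  5.20900377]
60 6.475 [ 4.55329808  4.05684486 -2.38231226] [ 0.95522653 -0.59975263 -0.03007672]
116 7.4 [ 9.40040602  4.37347771 -7.37042454] [ 0.99458335 -1.87221435 -0.0365835 ]
```

View pics/w4.png

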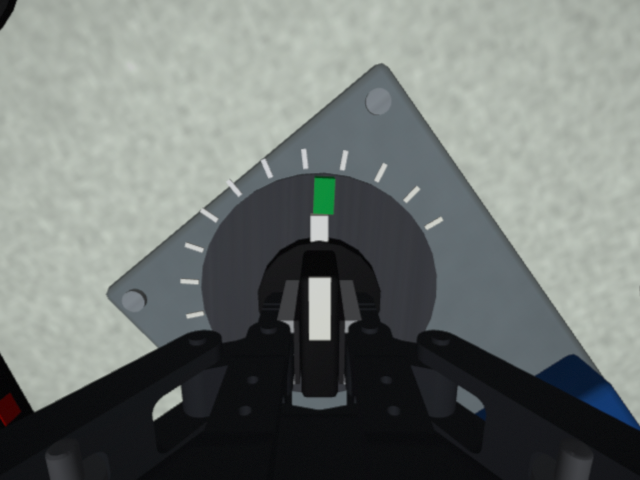

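View pics/s4a.png

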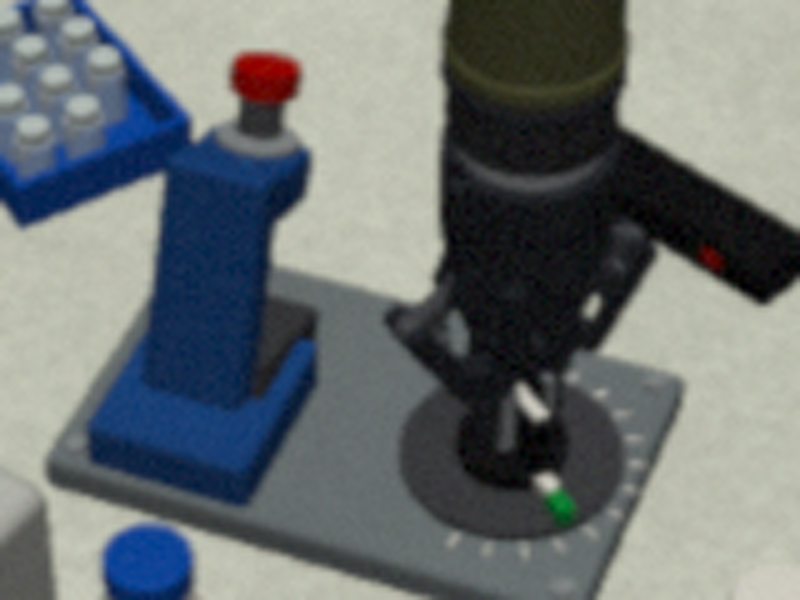

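Run:
```python
from h import *
crop('w4',230,160,410,300,4,'w4a')
_,w=load('w4')
for c in [(.593,.0635),(.5935,.063),(.593,.065)]:
  for nm,u,v,z in [('tip',319,216,.03),('flag',324.5,196,.026),('stripe1',320,279,.066),('stripe2',320,339,.066)]:
    p=atz(w,u,v,z); print(nm,p.round(4),np.degrees(np.arctan2(p[1]-c[1],p[0]-c[0])).round(2),np.hypot(p[1]-c[1],p[0]-c[0]))
```

```text
tip [0.6097 0.0952 0.03  ] 62.18 0.035863161945449334
flag [0.615 0.101 0.026] 59.65 0.043504755683842176
stripe1 [0.6042 0.0831 0.066 ] 60.24 0.022601464593215725
stripe2 [0.5951 0.0637 0.066 ] 6.46 0.0021373366572872633
tip [0.6097 0.0952 0.03  ] 63.25 0.03607833760911169
flag [0.615 0.101 0.026] 60.55 0.0436890073510787
stripe1 [0.6042 0.0831 0.066 ] 61.95 0.022797510188455817
stripe2 [0.5951 0.0637 0.066 ] 24.51 0.0017846410994048155
tip [0.6097 0.0952 0.03  ] 61.02 0.03454364081549735
flag [0.615 0.101 0.026] 58.63 0.042217060707931464
stripe1 [0.6042 0.0831 0.066 ] 58.23 0.021312349214798375
stripe2 [0.5951 0.0637 0.066 ] -30.67 0.0024691520850039215
```

View pics/w4a.png

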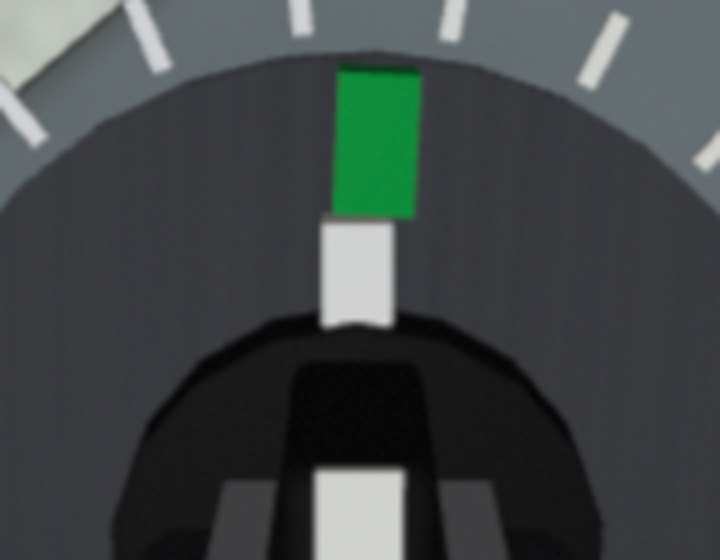

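The pointer (357) is still about 3° short of the flag's inner edge (374). I'll turn it that much more, release and check.

Run:
```python
from h import *
q=np.array(telemetry.read_q()); q[5]+=np.radians(2.9); manip.move_j(q.tolist())
snap('wrist','w5')
effector.set_gripper(.04)
p=np.array(telemetry.read_tool_pos())
manip.move_l([p[0],p[1],.14],rate=.15)
snap('wrist','w6'); print(telemetry.read_t(),telemetry.read_tool_pos())
crop('w6',230,120,430,270,4,'w6a');crop('w5',230,160,410,300,4,'w5a')
```

```text
9.05 [0.59543737 0.06508043 0.13870054]
```

View pics/w5a.png

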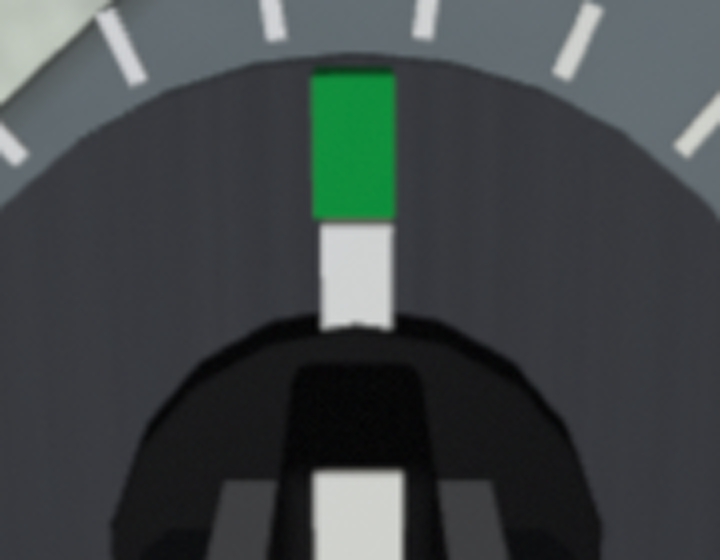

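View pics/w6.png

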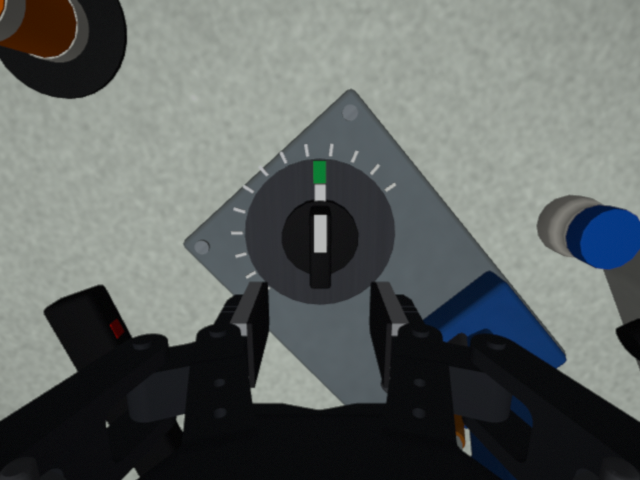

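View pics/w6a.png

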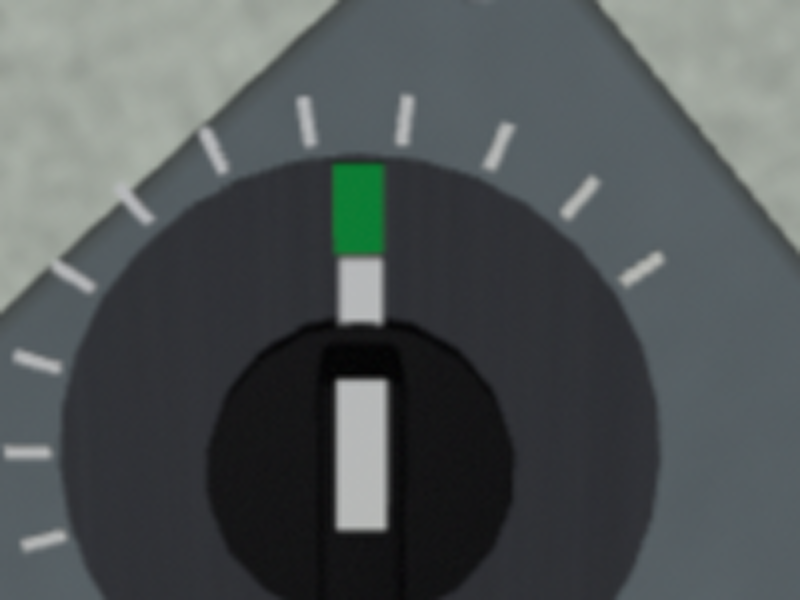

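Released: pointer (361) against flag centre (359), within about 0.5°. Now I'll look at the mallet from above.

Run:
```python
from h import *
effector.set_gripper(.05)
manip.move_to([.48,.28,.22],R2q(down(np.radians(149))))
snap('wrist','w7'); print(telemetry.read_t(),telemetry.read_tool_pos(),telemetry.read_q())
```

```text
10.3833 [0.48031581 0.27924664 0.21951425] [ 5.26822498e-01  2.35545696e-01 -1.77262838e-01  1.15859788e+00
 -3.45382643e-04  1.07008316e+00]
```

View pics/w7.png

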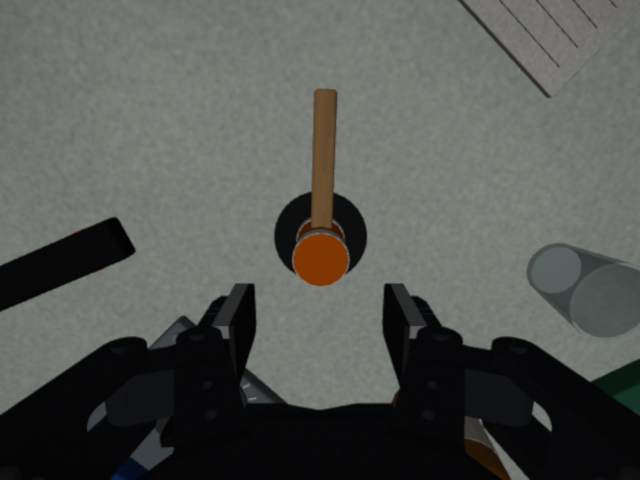

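Run:
```python
from h import *
crop('w7',260,80,400,300,3,'w7a')
```

```text
(no output)
```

View pics/w7a.png

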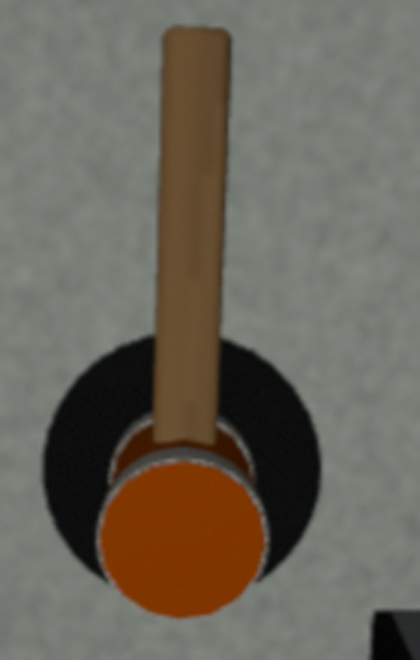

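Run:
```python
from h import *
_,w=load('w7')
K=lambda u,v:(u/3+260-1/3,v/3+80-1/3)
P=lambda u,v,z:atz(w,*K(u,v),z)
h=P(182.5,533,.074);e=P(197,29,.049);n=P(187,442,.049)
# pad center: widest at x 43..321
for v in (460,465,470): print('pad',v,P(182,v,.004))
print('pad L R',P(43,465,.004),P(321,465,.004), 'top',P(187,333,.004))
a=lambda d:np.degrees(np.arctan2(d[1],d[0]))
print(h,e,n,'head->end',a(e-h),np.linalg.norm((e-h)[:2]),'near->end',a(e-n))
```

```text
pad 460 [0.50287298 0.26711049 0.004     ]
pad 465 [0.50428915 0.26625825 0.004     ]
pad 470 [0.5057086  0.26540405 0.004     ]
pad L R [0.48130197 0.2281505  0.004     ] [0.52727765 0.30436821 0.004     ] top [0.46876895 0.28944707 0.004     ]
[0.50428867 0.26609122 0.074     ] [0.39787664 0.33454296 0.049     ] [0.48916035 0.27678189 0.049     ] head->end 147.24801225517393 0.12652731369209694 near->end 147.67583317001873
```

Run:
```python
from h import *
q=R2q(down(np.radians(147.5)))
manip.move_to([.4696,.2883,.10],q)
print(manip.move_l([.4696,.2883,.0205],rate=.1,stop_force=8),telemetry.read_tool_pos())
f0=np.array(telemetry.read_ft_force());print(f0)
snap('wrist','w8')
effector.set_gripper(0,110); print(telemetry.read_gripper_width(),telemetry.read_ft_force(),telemetry.read_tool_pos(),R2q(q2R(telemetry.read_tool_rot())))
snap('wrist','w9');snap('side','d9');print(telemetry.read_t())
```

```text
False [0.47021053 0.28864172 0.02119777]
[ 1.21088956 -0.98447605  0.13587753]
0.016161367092154925 [-1.25551675 -0.79162966  6.15971889] [0.46992056 0.28855384 0.02124176] [np.float64(0.0002863836632231096), np.float64(0.2798408709670418), np.float64(0.9600462853796351), np.float64(0.000367218694070269)]
12.425
```

View pics/w8.png

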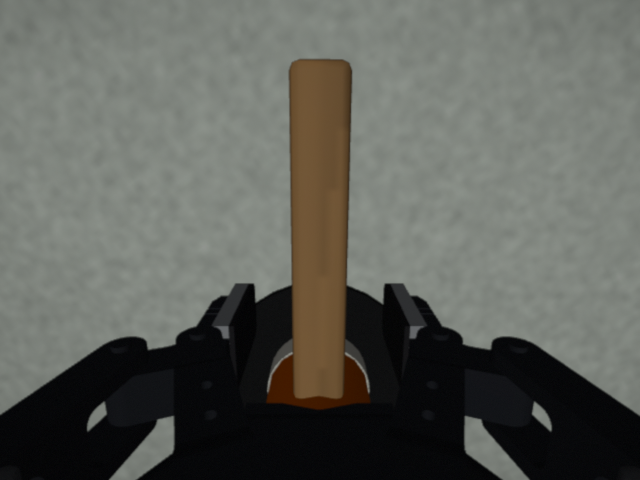

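View pics/w9.png

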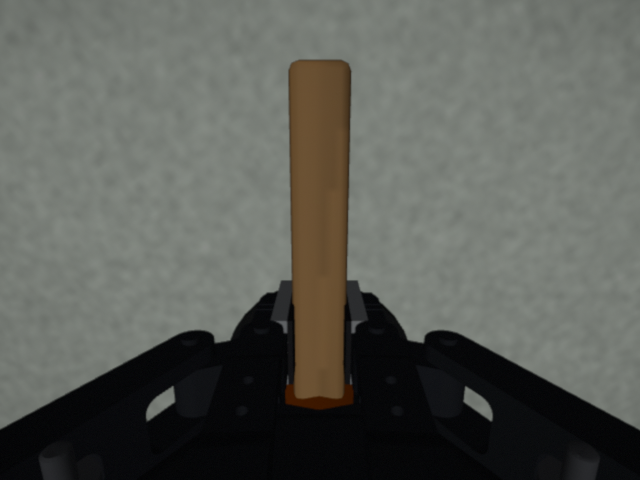

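Run:
```python
from h import *
manip.move_l([.4696,.2883,.26],rate=.2)
print(telemetry.read_ft_force(),telemetry.read_tool_pos(),telemetry.read_gripper_width())
snap('wrist','w10');snap('side','d10');snap('scene','s10');print(telemetry.read_t())
crop('side0'.replace('side0','d10'),180,150,380,310,4,'d10a');crop('s10',380,140,560,275,4,'s10a')
# strike ik
y=np.radians(13.5); ax=R.from_euler('z',y).apply([-np.sin(.35),0,np.cos(.35)])
Tor=R.from_euler('z',y)*R.from_euler('y',-.35)*R.from_euler('z',np.pi)*R.from_euler('x',np.pi)
print(Tor.as_matrix().round(3),ax)
F=np.array([-.042,0,.0172])
H=np.array([.577,-.085,.1728])
for h in (.08,.03,0,-.015):
    p=H+ax*h-Tor.apply(F); print(h,p.round(4),solve_ik(p.tolist(),R2q(Tor)))
```

```text
[ 0.9595028  -0.19085884 -3.0555021 ] [0.46890014 0.28788471 0.25862719] 0.01628369882435739
13.925
[[-0.913 -0.233  0.333]
 [-0.219  0.972  0.08 ]
 [-0.343  0.    -0.939]] [-0.33342351 -0.0800479   0.93937271]
0.08 [ 0.5062 -0.102   0.2497] [-0.31380229 -0.10678012 -0.53645392  0.83932578  0.18003015 -0.52197494]
0.03 [ 0.5229 -0.098   0.2027] [-0.29302527 -0.04810125 -0.59428327  0.71927248  0.1738191  -0.50183355]
0 [ 0.5329 -0.0956  0.1746] [-0.2812293  -0.00738387 -0.62393649  0.64694762  0.17026197 -0.49041816]
-0.015 [ 0.5379 -0.0944  0.1605] [-0.27550918  0.01447689 -0.63729288  0.61079809  0.16852919 -0.48488765]
```

View pics/d10a.png

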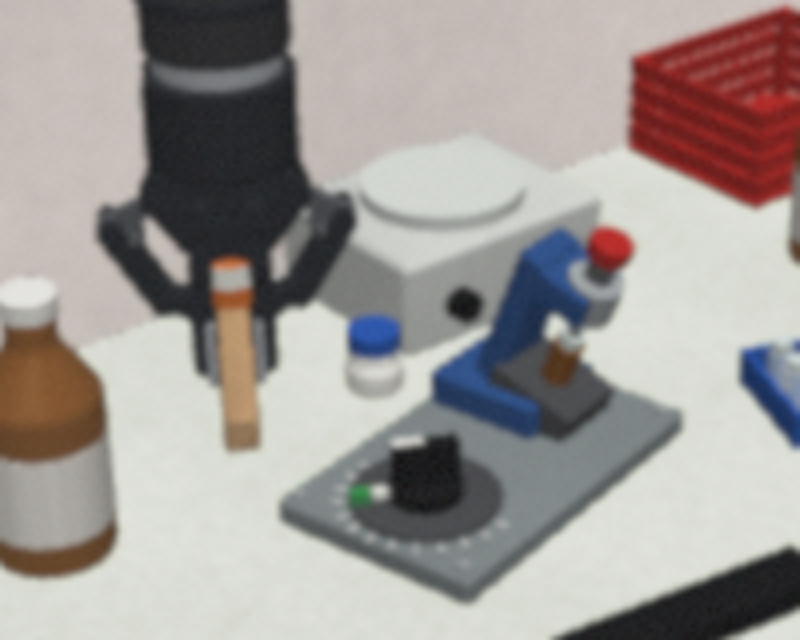

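View pics/s10a.png

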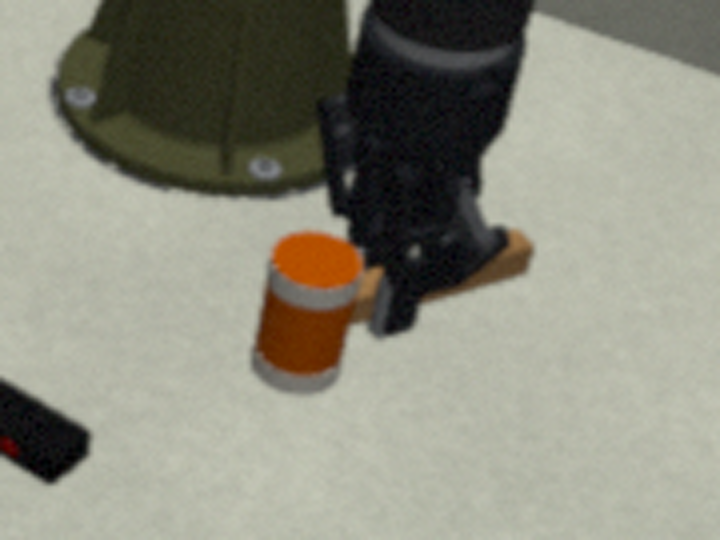

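View pics/w10.png

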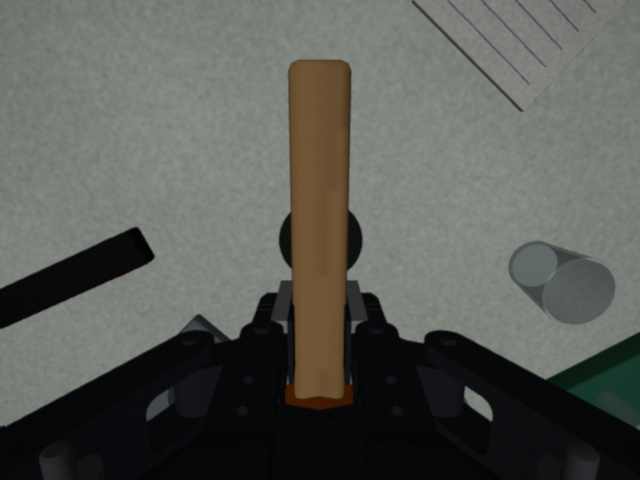

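The mallet sits straight in the grip. Moving to above the plunger, tilted 0.35 rad.

```bash
cat >> h.py <<'E'
yC=np.radians(13.5); AX=R.from_euler('z',yC).apply([-np.sin(.35),0,np.cos(.35)])
Tor=R.from_euler('z',yC)*R.from_euler('y',-.35)*R.from_euler('z',np.pi)*R.from_euler('x',np.pi)
FT=np.array([-.042,0,.0172])
def tcp(H,h): return (np.asarray(H)+AX*h-Tor.apply(FT)).tolist()
E
python3 - <<'E'
from h import *
H=[.5775,-.0845,.1725]
manip.move_to(tcp(H,.07),R2q(Tor))
manip.move_l(tcp(H,.025),rate=.1)
print(telemetry.read_t(),telemetry.read_tool_pos(),tcp(H,.025),telemetry.read_ft_force())
print((q2R(telemetry.read_tool_rot()).inv()*Tor).magnitude())
for n,t in (('scene','s11'),('side','d11'),('wrist','w11')): snap(n,t)
crop('d11',260,150,400,270,5,'d11a');crop('s11',220,150,380,270,5,'s11a')
E
```

```text
15.9833 [ 0.52523969 -0.09670846  0.19782028] [0.5250659813795358, -0.09708829412398477, 0.19773982056903044] [-0.15177776 -0.31099009 -2.77290853]
0.0007882067972218545
```

View pics/d11a.png

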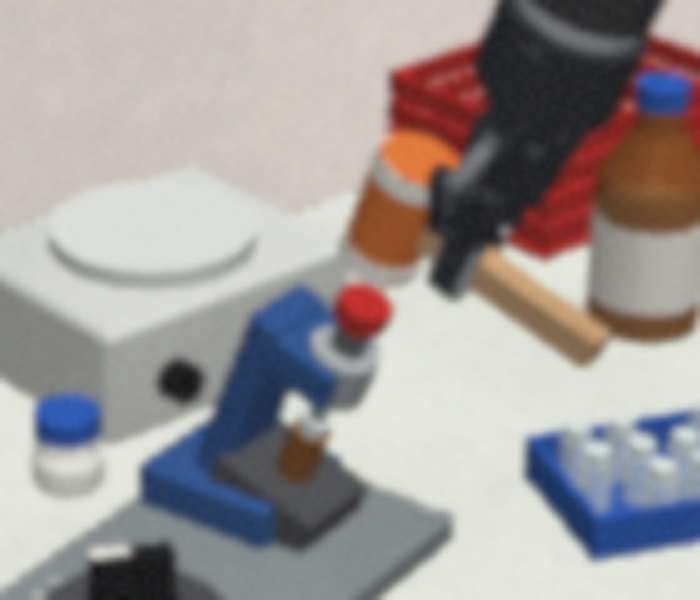

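View pics/s11a.png

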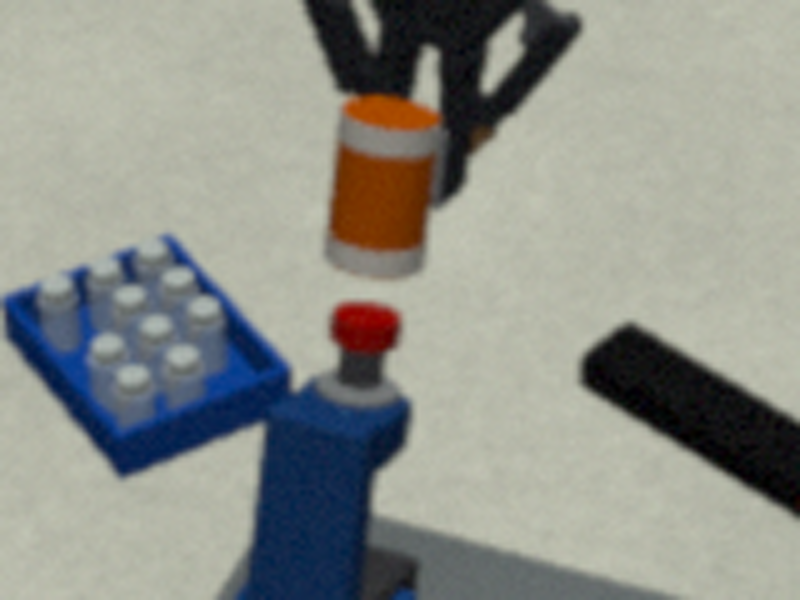

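View pics/w11.png

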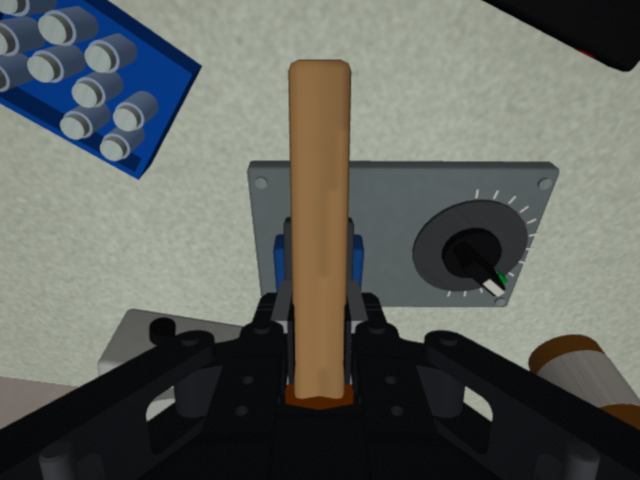

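Run:
```python
from h import *
_,s=load('s11');_,e=load('d11')
a=lambda u,v:(u/5+220-.4,v/5+150-.4);c=lambda u,v:(u/5+260-.4,v/5+150-.4)
top=tri([(s,*a(391,112)),(e,*c(420,155))]);bot=tri([(s,*a(375,260)),(e,*c(378,266))])
red=tri([(s,*a(366,318)),(e,*c(363,303))])
H=np.array([.5775,-.0845,.1725])
print(top,bot,np.linalg.norm(top-bot)); print('exp top',H+AX*.095,'exp bot',H+AX*.025); print('red',red)
x=R.from_euler('z',yC).apply([np.cos(.35),0,np.sin(.35)]);y=R.from_euler('z',yC).apply([0,1,0])
for n,p in (('top',top),('bot',bot),('red',red)): print(n,[round(1e3*float(np.dot(p-H,k)),1) for k in (x,y,AX)])
for nm,p in (('bot',H+AX*.025),('top',H+AX*.095),('face',H)): print(nm,(proj(s,p)-[220-.4,150-.4])*5,(proj(e,p)-[260-.4,150-.4])*5)
```

```text
[ 0.55002024 -0.09210229  0.26305559] [ 0.57042669 -0.08644413  0.19492974] 0.07134121829083404
exp top [ 0.54582477 -0.09210455  0.26174041] exp bot [ 0.56916441 -0.0865012   0.19598432]
red [ 0.58004587 -0.08527686  0.16907632]
top [4.3, -1.0, 94.8]
bot [0.8, -0.2, 23.6]
red [1.0, -1.3, -4.0]
bot [[378.1477867  259.77734819]] [[381.73603683 262.75068532]]
top [[396.70425939 109.78579811]] [[425.6384979 159.9630405]]
face [[371.70546836 311.85046198]] [[366.70466071 297.94323973]]
```

Mallet axis and head agree within 1–2 mm. Pressing down along the axis with a force guard.

Run:
```python
from h import *
y=R.from_euler('z',yC).apply([0,1,0])
H=np.array([.5775,-.0845,.1725])-y*.0007
f0=np.array(telemetry.read_ft_force())
def rep(n):
    p=np.array(telemetry.read_tool_pos()); h=np.dot(p-np.array(tcp(H,0)),AX); print(n,'h mm',round(h*1e3,2),'F',round(float(np.dot(np.array(telemetry.read_ft_force())-f0,AX)),2),telemetry.read_t())
r=manip.move_l(tcp(H,-.018),rate=.03,stop_force=26); print(r); rep('stop')
snap('side','d12'); snap('scene','s12'); snap('wrist','w12'); rep('after')
crop('d12',260,150,400,270,5,'d12a');crop('s12',220,150,380,270,5,'s12a')
```

```text
True
stop h mm -11.78 F 11.55 17.275
after h mm -11.77 F 12.16 17.425
```

View pics/d12a.png

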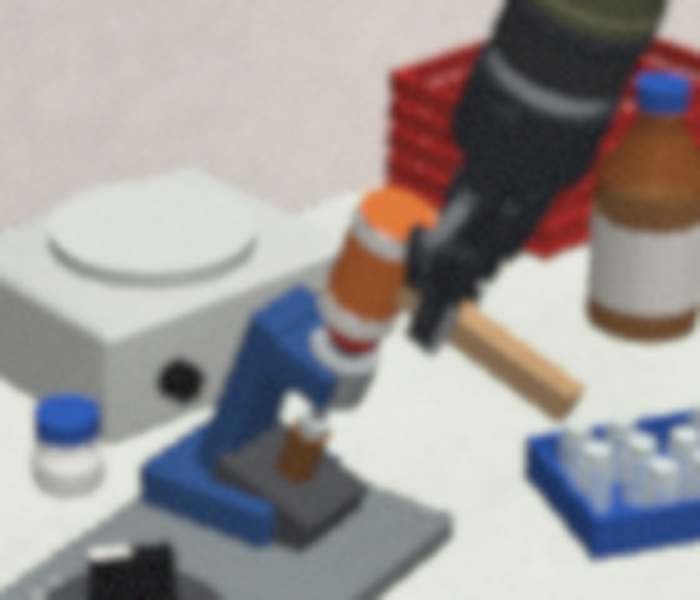

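View pics/s12a.png

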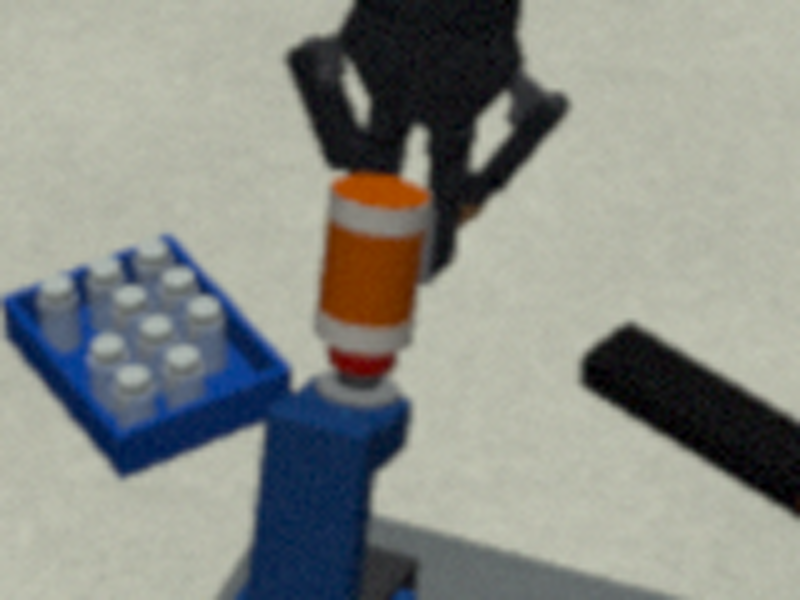

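View pics/w12.png

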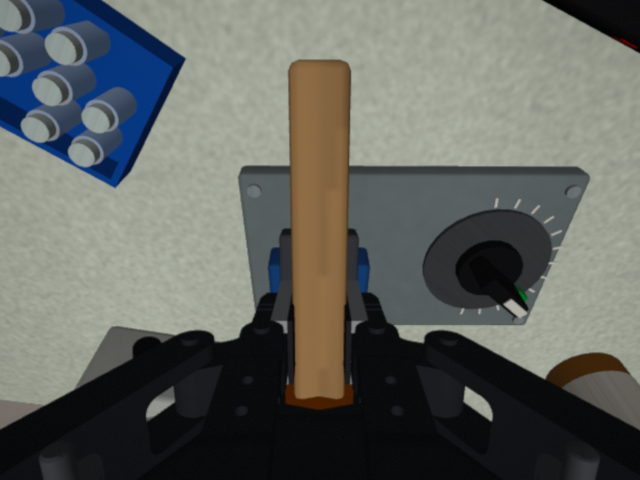

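Stopped at h≈−11.8 mm by the force guard. I'll press again slowly to confirm that it's the hard stop.

Run:
```python
from h import *
y=R.from_euler('z',yC).apply([0,1,0])
H=np.array([.5775,-.0845,.1725])-y*.0007
def rep(n):
    p=np.array(telemetry.read_tool_pos()); h=np.dot(p-np.array(tcp(H,0)),AX); print(n,'h mm',round(h*1e3,2),'F',np.dot(telemetry.read_ft_force(),AX).round(2),telemetry.read_t())
rep('0')
r=manip.move_l(tcp(H,-.020),rate=.01,stop_force=20); print(r); rep('1'); manip.dwell(.15); rep('2')
snap('side','d13'); snap('scene','s13')
```

```text
0 h mm -11.77 F 9.36 17.425
True
1 h mm -11.72 F 8.98 17.75
2 h mm -11.73 F 8.2 17.9
```

It doesn't yield, and the face is at about 161.4 mm against the given 161.5 home. Retracting and checking.

Run:
```python
from h import *
H=np.array([.5775,-.0845,.1725])
manip.move_l(tcp(H,.03),rate=.1)
manip.move_l(tcp(H,.09),rate=.2)
manip.move_to([.4696,.2883,.20],R2q(down(np.radians(147.5))))
print(telemetry.read_t(),telemetry.read_tool_pos(),telemetry.read_ft_force(),telemetry.read_gripper_width())
for n,t in (('scene','s14'),('side','d14'),('wrist','w14')): snap(n,t)
a=cv2.imread('pics/d14.png')[190:270,290:370];b=cv2.imread('pics/side0.png')[190:270,290:370]
c=cv2.imread('pics/s14.png')[200:280,250:330];e=cv2.imread('pics/scene0.png')[200:280,250:330]
cv2.imwrite('pics/cmp.png',cv2.resize(np.vstack([np.hstack([b,a]),np.hstack([e,c])]),None,fx=3.7,fy=3.7,interpolation=cv2.INTER_CUBIC))
```

```text
20.5083 [0.4696512  0.2877287  0.19939565] [ 0.160547    0.77527063 -3.00178413] 0.0163820432218677
```

View pics/cmp.png

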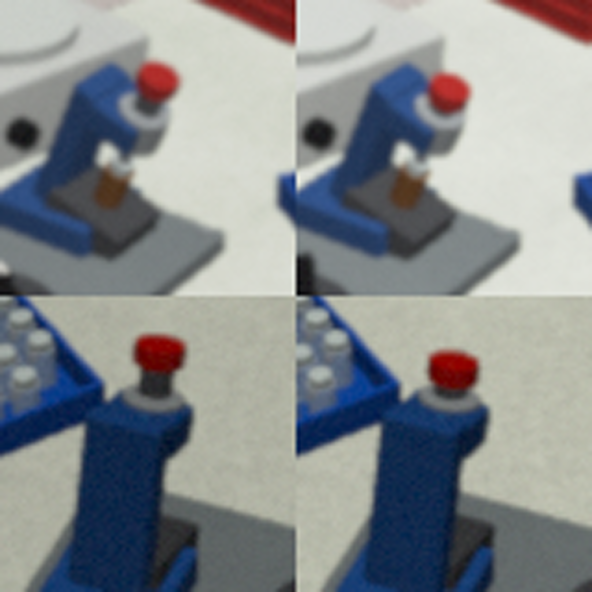

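View pics/w14.png

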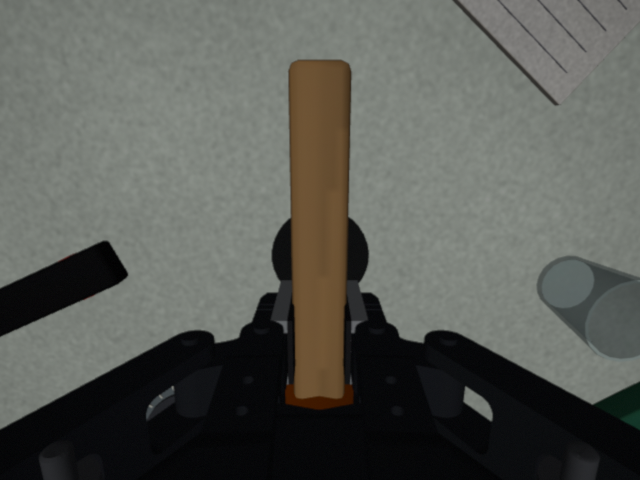

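View pics/d14.png

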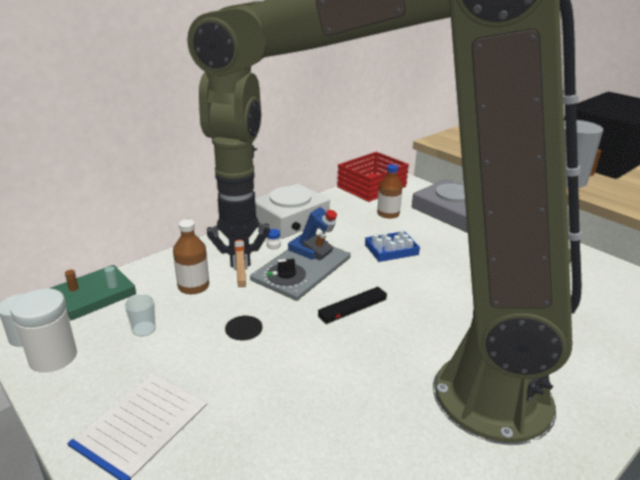

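Run:
```python
from h import *
_,s=load('scene0');_,e=load('side0');H=np.array([.5780,-.0852,.1728])
for k in (0,-.002,-.012): print(k,(proj(s,H+AX*(k-.007))-proj(s,H+AX*-.007)),(proj(e,H+AX*(k-.007))-proj(e,H+AX*-.007)))
def cen(t):
    i=cv2.imread(f'pics/{t}.png').astype(int); x0,x1,y0,y1=(270,330,195,240) if t[0]=='s' and t[1] in 'c1' else (315,350,200,235)
    c=i[y0:y1,x0:x1]; m=(c[...,2]>90)&(c[...,1]<70)&(c[...,0]<70); v,u=np.nonzero(m); return u.mean()+x0,v.mean()+y0,m.sum()
for t in ('scene0','s14','side0','d14'): print(t,cen(t))
manip.move_l([.4696,.2883,.035],rate=.15)
print(manip.move_l([.4696,.2883,.0195],rate=.02,stop_force=5),telemetry.read_tool_pos(),telemetry.read_ft_force())
snap('side','d15');snap('scene','s15');print(telemetry.read_t())
crop('d15',195,265,305,365,6,'d15a');crop('s15',400,250,500,330,7,'s15a')
```

```text
0 [[0. 0.]] [[0. 0.]]
-0.002 [[-0.10163135  0.82337339]] [[-0.23620418  0.55309429]]
-0.012 [[-0.60800599  4.92580262]] [[-1.41111194  3.30425122]]
scene0 (np.float64(292.0869565217391), np.float64(214.67391304347825), np.int64(92))
s14 (np.float64(291.7669902912621), np.float64(219.6504854368932), np.int64(103))
side0 (np.float64(331.62666666666667), np.float64(212.06666666666666), np.int64(75))
d14 (np.float64(330.28767123287673), np.float64(215.12328767123287), np.int64(73))
True [0.46928995 0.28823799 0.02125308] [0.20871419 0.1546171  3.96007834]
22.6667
```

View pics/d15a.png

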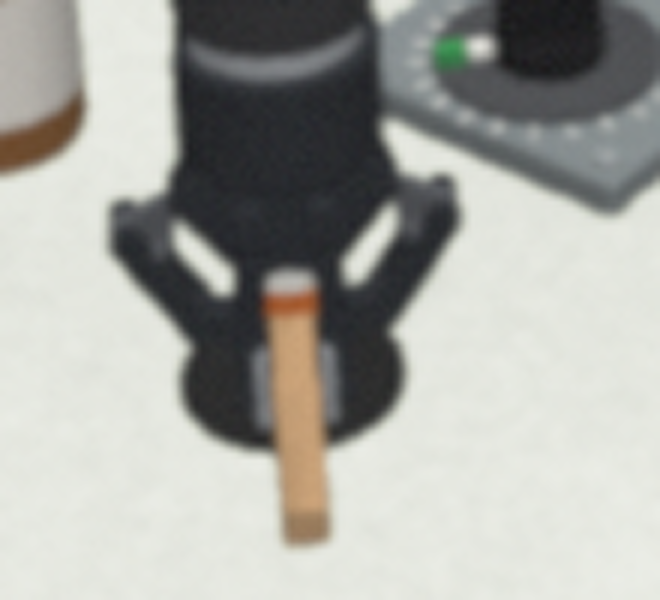

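View pics/s15a.png

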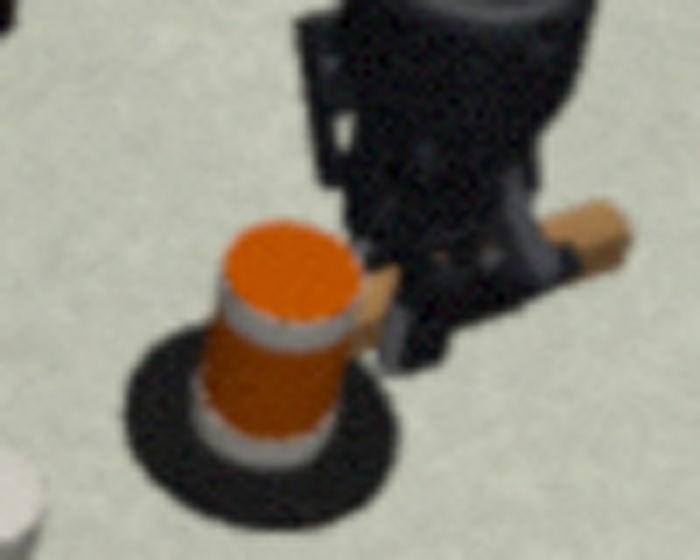

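Plunger travel is about 12 mm from image centroids (4.98 px against 4.93 predicted for full stroke). The mallet is on the pad at the original TCP height, so I'll release it.

Run:
```python
from h import *
effector.set_gripper(.05,20); p=np.array(telemetry.read_tool_pos())
manip.move_l([p[0],p[1],.12],rate=.08)
manip.move_l([p[0],p[1],.22],rate=.2)
snap('wrist','w16')
manip.move_to([.40,-.02,.40],R2q(down(np.radians(180))))
for n,t in (('scene','s16'),('side','d16'),('wrist','w16b')): snap(n,t)
print(telemetry.read_t())
crop('s16',240,200,400,320,5,'s16a');crop('w16',260,80,400,300,3,'w16a')
```

```text
26.7
```

View pics/w16.png

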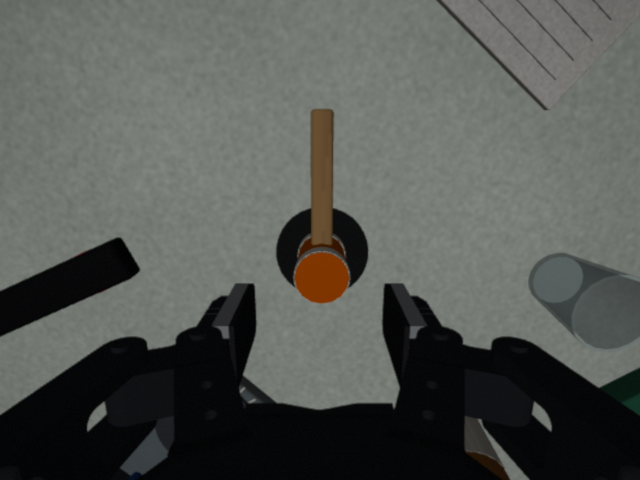

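View pics/s16.png

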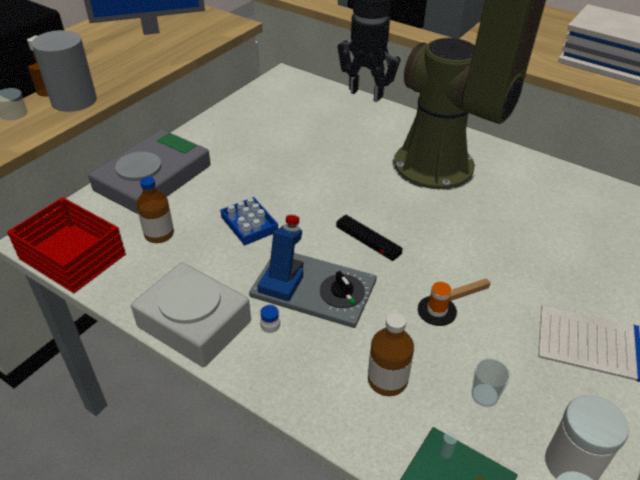

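View pics/s16a.png

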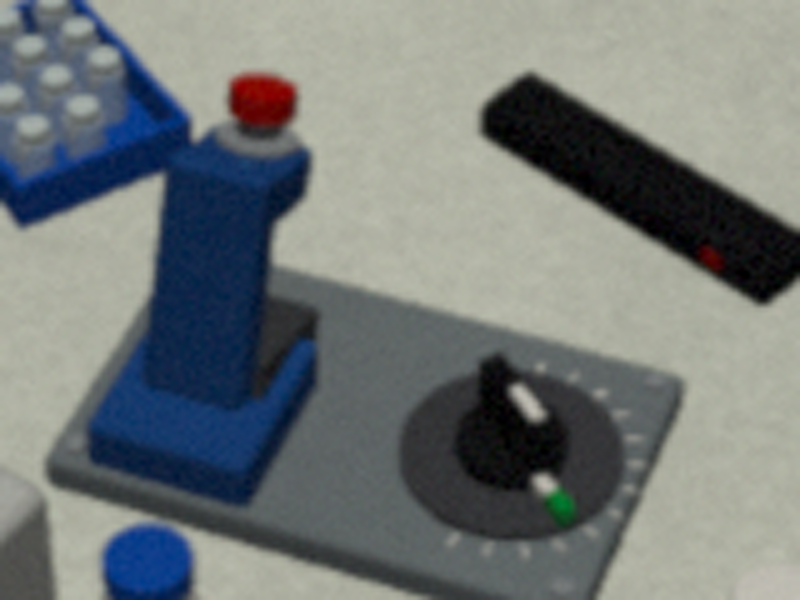

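View pics/w16b.png

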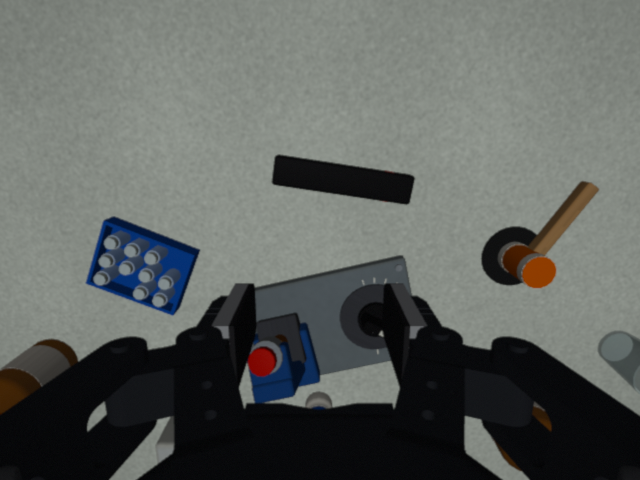

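The final views show the mallet upright and centred on the pad, the pointer at the green flag, the plunger down, and the bystanders unmoved.

```bash
python3 -c "
from h import *
ticket.close_job(); print(telemetry.read_t())"
```

```text
the job is handed in; nothing more can be done
the job is handed in; nothing more can be done
```

I turned the dial to the mark, drove the plunger home with the mallet, and stood the mallet back on its pad. I then handed the job in at about 27 s.

- **Dial:** I turned it about 119° clockwise and let go. The close-up after release showed the pointer within about 0.5° of the green flag's centre. It was still at the mark in the last scene view.
- **Plunger:** I held the mallet by its handle and pressed its face along the leaning axis, stopping at a force rise of 26 N. A second press, stopping at a 20 N rise, gave no further travel, so it was on the hard stop. The struck face came to about 161.4 mm above the bench, against 161.5 mm given. The head's shift in the images also matches the full stroke of about 12 mm. This was a controlled press rather than a swung blow. The hand never touched the plunger.
- **Mallet:** It stands upright on the pad at its original height and heading, centred as far as the camera shows. The gripper is clear of everything.
- **Bystanders:** In the last pictures, compared by eye, none of the other things on the bench appear to have moved.

One check disagreed. Before the press, the scene and side cameras put the top of the mallet about 4 mm off its expected place, which would be a tilt of about 3°. The wrist camera showed no movement in the grip, so I took it as reading error and went on.

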